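# Hang the red bracket on the paint-drying tree

### The arm

A 7-joint arm with a two-finger parallel gripper is mounted at the origin on the work surface. World frame = base frame: x ahead of the robot, y to its left, z up, the work surface at z = 0. Lengths are in m, angles in rad, forces in N, time in s.
With the tool pointing down it reaches from about 0.35 to 0.9 m from the base axis. Payload 8.1 kg.
Tool frame: the origin (TCP) lies at the centre of the arm's flange, where the gripper is bolted on; the fingertips stand 178 mm ahead of it and the grasp point (between the pads) lies 159 mm ahead of it; z points along the fingers, y is the direction in which the jaws open and shut (so a half turn about z gives the same grasp; the last joint's range is limited). The gripper opens to 92 mm and grips with 3 to 60 N. Pads are 19 mm wide; open, the fingers measure 130 mm over their backs; the gripper's body (75 mm by 190 mm) begins 47 mm behind the grasp point.
Start: joints at [1.065, 0.434, 0.025, 1.573, -0.012, 1.134, -0.075], TCP at [0.245, -0.575, 0.405] pointing down, gripper open.
Joint ranges: [-2.62, 2.62], [-0.44, 2.09], [-1.27, 1.32], [0.08, 2.57], [-1.32, 4.46], [0.12, 2], [-2.74, 2.74]. Speed limits (rad/s): [2.22, 2.22, 3.01, 3.01, 3.14, 3.14, 3.14].

### API

Orientations are given as a rotation vector (axis times angle).
In Python, from cell import arm, get_image, camera_model gives the robot as it stands. The module is installed in compiled form; this text tells all that it offers.
- The arm moves only by the shell command python3 -m pendant 'ROWS' [FORCE]. ROWS is JSON, a list that holds one entry, the list of rows, each a list of 7 numbers: the shift along the tool's x, y, z in mm, then the turn, a rotation vector about the tool's x, y, z in rad, then the closure, from -1 (fully open) to 1 (shut). In form: [[[x, y, z, rx, ry, rz, hand], ...]]. A call has 1 to 20 rows; each row is the pose to reach, as a shift and turn from the pose commanded when the call began, along the tool's axes at that moment; what a row does not reach only later rows make up. A row lasts 1/8 s, in which the tool goes at most 62.5 mm and 10.7 degrees, less where a joint would pass 70% of its speed; a pose out of reach is approached as far as the arm can. A call with a gripper value outside its range is refused whole. The fingers move at their own pace and stop on an object; FORCE is the grip in N (left out, the last holds). Time passes only in rows, so rows that repeat a pose let the fingers close. It gives the time, the measured TCP pose, the force and the opening at its end, in the units of the state.
- arm.observe(): the state, without advancing time (a new reading comes with each control period).
- get_image(name): name is "side" or "top"; returns the picture (384x512x3 uint8, red, green, blue); there is no depth.
- camera_model(name): a dict with "fx", "fy", "cx", "cy" (pixels), "position" and "orientation" of the camera in the world. Camera axes: x right, y down, z forward; pixel columns grow to the right and rows downward; lengths in m; the calibration is good to about 2 mm. A picture is of the moment at which its call begins. camera_model takes no time and is no camera call.
- arm.sign_off(): hands the job in, once; it reports no verdict.
The state is a dict: "clock": time; "joints": joint angles; "dq": joint speeds; "joint_efforts": joint torques, N m; "position": TCP position; "ee_rot": TCP orientation; "force": force on the tool from outside, world axes, zero at the start; "ft_torque": the same for the moment, N m; "width": opening from 0.0 (shut) to 1.0 (fully open).
Only numpy, scipy, OpenCV 4.12 (cv2) and the standard library are available. Lean on these libraries where they do the work, as an engineer would, in place of code of your own. Each camera call takes 0.05 s, during which the arm holds its last target.

### The job

Turn the drying tree until its empty branch stands over the yellow arrow on its base, and let it rest there. Then take the red bracket by its lug and hang it astride that branch, upright and let go, with the branch still over the arrow; leave the blue bracket where it stands.

Things in the scene. Friction and masses are not known exactly. Their poses are not given: they have to be found in the camera images.
- red_mid (a point): Red steel saddle bracket on its feet, 36 mm long (x), 84 wide (y), 90 tall, 0.4 kg. Two 6 mm legs leave a gap 44 wide, open below and at both ends (x); roof underside 50 above the feet, top 56. Mid-roof grip lug, 30 long (x), 14 thick (y), 34 tall. The point: mid-width, 45 above the feet, 28 below the lug's middle. Hangs with the roof on the branch, a leg each side, either end first.
- blue_mid (a point): Bystander: a blue bracket of the same shape and size as the red one; the point is its centre, 45 mm above its feet. A third loose bracket, of bare steel, also stands nearby.
- branch_seat (a point): Where the roof is to rest: top centre line of the tree's empty branch, a level bar 20 mm wide, 12 thick; 105 mm from the tree's upright axis, 150 above the bench. x points inward along the branch to the post. 60 mm outward stands a round white pin, 14 in diameter, 45 tall, to pinch or push. Post top 211 above the bench. Three like branches, at right angles, carry grey, black, green brackets.
- tree (a joint): Turn of the tree about its upright axis, rad. At 0 the empty branch is right over the yellow arrow, which is fixed to the stand's base and points to the robot's side. Positive: branch turned clockwise seen from above, from the arrow towards +y; starts at 0.6 to 1.4. Range +-3.1; light friction, 0.15 N m (1 N at the pin); stays where left.
Not all that is in view belongs to the job. What is shaped like the part that bears red_mid but brown or turquoise is not meant.

How it is judged:
By the outcome, as a careful person would: the job done as asked, in the order asked, and still so for the second after the job is handed in, with the robot touching nothing.
It also fails if it takes over 53 s, if anything falls off the work surface, if the arm or the gripper's body presses on something with over 40 N, if the wrist force passes 120 N, or if a joint passes its speed limit or range.

## Working session

There is one attempt and no reset: what is moved stays moved. The work goes in short steps, Python scripts to look and compute and a shell command to move; the robot and the scene stay as the last step left them, time stands still between calls to the robot, and variables do not carry over. Pictures are saved under pics/ and viewed, and the job is handed in when it is done.

```bash
mkdir -p pics
python3 - <<'E'
from cell import arm, get_image, camera_model
import cv2
for n in("side","top"):
    im=get_image(n); cv2.imwrite(f"pics/{n}0.png",im[:,:,::-1])
    print(n,camera_model(n))
s=arm.observe(); print(s)
E
```

```text
side {'fx': 346.5165765020176, 'fy': 346.5165765020176, 'cx': 253.8614290522476, 'cy': 192.59519195054514, 'position': array([ 0.34964678, -0.60839558,  0.55925969]), 'orientation': array([-2.25761205,  0.23263409, -0.13593552])}
top {'fx': 456.1260301939742, 'fy': 456.1260301939742, 'cx': 253.15726488399417, 'cy': 192.0062377271719, 'position': array([ 0.37033635, -0.10988785,  1.02878318]), 'orientation': array([-2.15485003,  2.20188695, -0.116525  ])}
{'clock': 0.1, 'joints': array([ 1.06540423,  0.43513061,  0.02497816,  1.57395344, -0.01160544,
        1.13400199, -0.07507774]), 'dq': array([-0.00052803, -0.00150219,  0.00022614, -0.00192946,  0.00013432,
        0.00167924,  0.00067991]), 'joint_efforts': array([ 3.68990673e-03, -6.69131970e+01,  9.88192633e-01, -3.15147793e+01,
       -6.05423050e-02,  3.75446363e-02,  5.11413896e-05]), 'position': array([ 0.24488984, -0.57481647,  0.40405781]), 'ee_rot': array([-3.07684653e+00, -6.28095873e-01,  6.06400872e-04]), 'force': array([ 0.92444173, -0.08927055, -0.58782605]), 'ft_torque': array([ 0.02583763, -0.02308597,  0.01516513]), 'width': 0.9977065677884019}
```

View pics/side0.png

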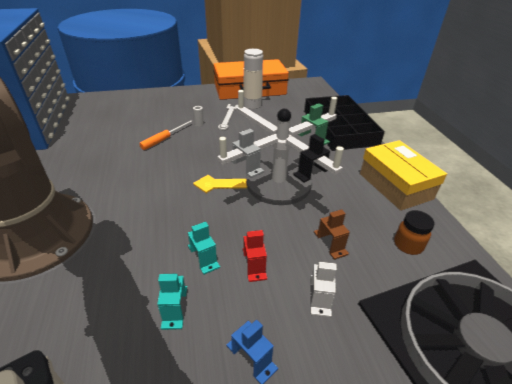

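View pics/top0.png

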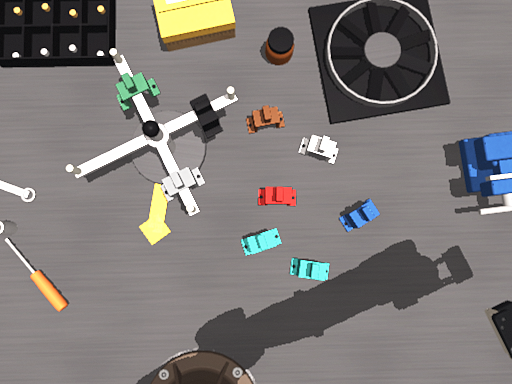

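Side view: the tree is at about (280,165), and its empty branch has a pin at (237,98) or (222,148). Top view: the ball is at (151,130), the arrow tip at (155,230), red at (277,195) and blue at (360,215).
Possible mistakes for red (top pixels): brown (265,118), turquoise (262,241) and (310,269), bare steel (320,148), blue (360,215), and grey on the tree (182,180). By the description I choose (277,195). Next are close crops.

Run:
```python
import cv2,numpy as np
a=cv2.imread("pics/top0.png"); 
cv2.imwrite("pics/c1.png",cv2.resize(a[150:250,230:390],None,fx=5,fy=5,interpolation=cv2.INTER_CUBIC))
cv2.imwrite("pics/c2.png",cv2.resize(a[45:245,50:250],None,fx=3,fy=3,interpolation=cv2.INTER_CUBIC))
b=cv2.imread("pics/side0.png")
cv2.imwrite("pics/c3.png",cv2.resize(b[80:290,180:380],None,fx=2.8,fy=2.8,interpolation=cv2.INTER_CUBIC))
```

```text
(no output)
```

View pics/c1.png

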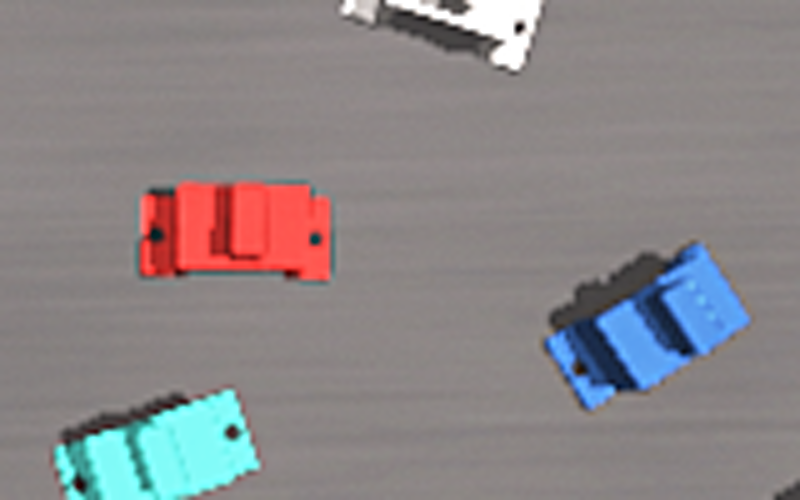

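View pics/c2.png

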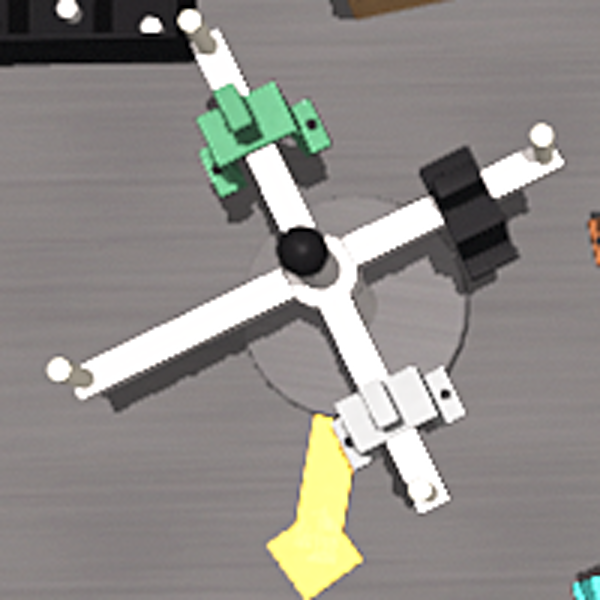

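View pics/c3.png

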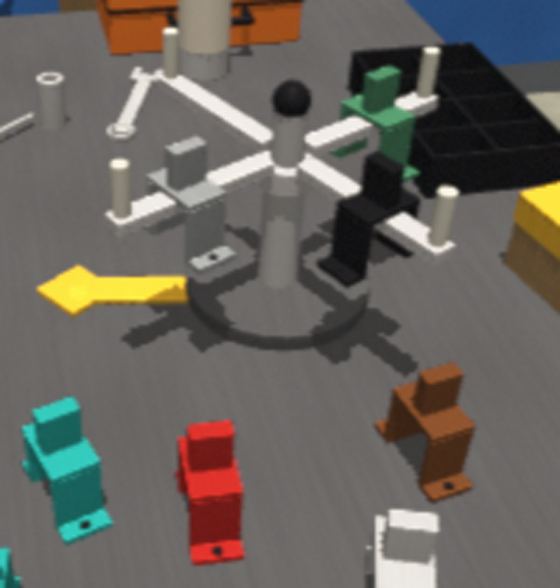

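```bash
cat > h.py <<'E'
import cv2,numpy as np
from scipy.spatial.transform import Rotation as R
from cell import arm,get_image,camera_model
def ray(n,px):
    m=camera_model(n); d=np.array([(px[0]-m['cx'])/m['fx'],(px[1]-m['cy'])/m['fy'],1])
    return np.array(m['position']),R.from_rotvec(m['orientation']).apply(d)
def cast(n,px,z):
    p,d=ray(n,px); return p+d*(z-p[2])/d[2]
def proj(n,P):
    m=camera_model(n); q=R.from_rotvec(m['orientation']).inv().apply(np.array(P)-m['position'])
    return np.array([m['fx']*q[0]/q[2]+m['cx'],m['fy']*q[1]/q[2]+m['cy']])
def tri(p1,p2):
    a,u=ray("top",p1);b,v=ray("side",p2)
    t=np.linalg.lstsq(np.c_[u,-v],b-a,rcond=None)[0]
    A=a+u*t[0];B=b+v*t[1]; return (A+B)/2,np.linalg.norm(A-B)
def yellow(im,box):
    h=cv2.cvtColor(im,cv2.COLOR_RGB2HSV); m=cv2.inRange(h,(22,120,120),(35,255,255))
    k=np.zeros_like(m); x0,y0,x1,y1=box; k[y0:y1,x0:x1]=m[y0:y1,x0:x1]; return k
E
python3 - <<'E'
from h import *
np.set_printoptions(precision=4,suppress=True)
o=np.array([50,45])
pins=[np.array(p)/3+o for p in [(190,20),(541,134),(59,370),(427,488)]]
P=[cast("top",p,.195) for p in pins]
for p in P: print(p)
c=np.mean(P,0); print("axis",c,[np.linalg.norm((p-c)[:2]) for p in P])
# side pins tops (crop/2.8+(180,80))
S=[np.array(p)/2.8+[180,80] for p in [(431,52),(446,192),(171,32),(120,165)]]
for a,b in zip(pins,S): print("tri",*tri(a,b))
print("ball",*tri(np.array([302,252])/3+o,np.array([291,98])/2.8+[180,80]))
print("seatangle px hub",cast("top",np.array([320,270])/3+o,.150))
for z in(0.005,.015):
  for n,f,box in(("top","top0",(130,175,180,250)),("side","side0",(190,170,250,195))):
    im=cv2.imread(f"pics/{f}.png")[:,:,::-1].copy(); m=yellow(im,box)
    ys,xs=np.nonzero(m); W=np.array([cast(n,(x,y),z)[:2] for x,y in zip(xs,ys)])
    d=W-c[:2]; r=np.linalg.norm(d,axis=1); 
    mu=W.mean(0);v=np.linalg.svd(W-mu,full_matrices=False)[2][0]; v=v*np.sign(v@(mu-c[:2]))
    far=W[np.argsort(-r)[:6]].mean(0)
    ang=lambda q:np.degrees(np.arctan2(q[1],q[0]))
    print(n,z,len(xs),"pca",ang(v),"tip",far,r.max(),ang(far-c[:2]),"mean",ang(mu-c[:2]))
b=P[2]-c; print("branch ang",np.degrees(np.arctan2(b[1],b[0])),[np.degrees(np.arctan2(*(p-c)[1::-1])) for p in P])
print("lug",cast("top",(280.1,194.2),.09),"holes",cast("top",(261,197),.006),cast("top",(293.2,197.7),.006))
im=cv2.imread("pics/top0.png");h=cv2.cvtColor(im,cv2.COLOR_BGR2HSV)
m=cv2.inRange(h,(0,150,100),(6,255,255));m[:,:250]=0;m[:,305:]=0;m[:170]=0;m[220:]=0
cs=max(cv2.findContours(m,0,2)[0],key=cv2.contourArea);print(cv2.minAreaRect(cs),cv2.contourArea(cs))
im=cv2.imread("pics/side0.png");h=cv2.cvtColor(im,cv2.COLOR_BGR2HSV)
cv2.imwrite("pics/c4.png",cv2.resize(im[220:290,225:285],None,fx=8,fy=8,interpolation=cv2.INTER_CUBIC))
E
```

```text
[0.7208 0.1369 0.195 ]
[ 0.6432 -0.0823  0.195 ]
[0.5003 0.2153 0.195 ]
[ 0.4231 -0.009   0.195 ]
axis [0.5719 0.0652 0.195 ] [np.float64(0.16527554640559183), np.float64(0.16383347764740178), np.float64(0.16625498589759521), np.float64(0.16622424085476784)]
tri [0.7223 0.1376 0.1921] 0.0006210708361307057
tri [ 0.6433 -0.0822  0.1939] 0.0005074660037330719
tri [0.502  0.2159 0.1931] 0.002845477432438028
tri [ 0.4235 -0.0092  0.1963] 0.0009539901719751215
ball [0.5716 0.0661 0.1972] 0.002283495940135144
seatangle px hub [0.5697 0.0646 0.15  ]
top 0.005 128 pca 174.06715357586916 tip [0.3587 0.1047] 0.2192382715756577 169.50567752597868 mean 168.6048593596683
side 0.005 450 pca 172.70775010422906 tip [0.3612 0.107 ] 0.21716016967790827 168.7766662860475 mean 168.891379488825
top 0.015 128 pca 174.06715357586916 tip [0.3588 0.1026] 0.21873808082021742 170.0461710788421 mean 169.3655572347863
side 0.015 450 pca 172.70775010422906 tip [0.361  0.0941] 0.21506530104750857 172.19760686813743 mean 173.5148143618183
branch ang 115.48680595988353 [np.float64(25.692871165608324), np.float64(-64.19062706850104), np.float64(115.48680595988353), np.float64(-153.4726843317074)]
lug [ 0.4538 -0.1778  0.09  ] holes [ 0.4558 -0.1407  0.006 ] [ 0.4527 -0.2132  0.006 ]
((276.5, 196.0), (18.0, 37.0), 90.0) 576.5
```

View pics/c4.png

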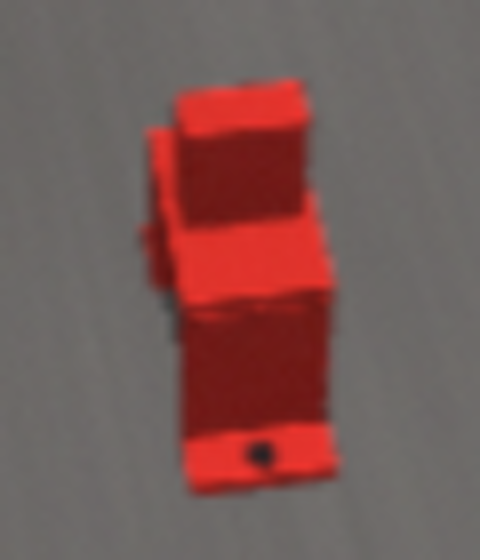

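Run:
```python
from h import *
np.set_printoptions(precision=4,suppress=True)
c=np.array([.572,.0655])
for n,f,box in(("top","top0",(130,175,180,250)),("side","side0",(185,165,250,200))):
    im=cv2.imread(f"pics/{f}.png");h=cv2.cvtColor(im,cv2.COLOR_BGR2HSV)
    m=cv2.inRange(h,(18,60,90),(38,255,255));k=np.zeros_like(m);x0,y0,x1,y1=box;k[y0:y1,x0:x1]=m[y0:y1,x0:x1]
    cs=max(cv2.findContours(k,0,1)[0],key=cv2.contourArea)[:,0]
    z=.007
    W=np.array([cast(n,p,z)[:2] for p in cs]);r=np.linalg.norm(W-c,axis=1)
    A=np.degrees(np.arctan2(*(W-c).T[::-1]))
    tip=np.argmax(r); print(n,len(cs),"tip",cs[tip],W[tip],A[tip])
    # barbs: extremes in angle; and midline per radius bin
    print(" barbs",cs[A.argmin()],A.min(),r[A.argmin()],cs[A.argmax()],A.max(),r[A.argmax()],"mid",(A.min()+A.max())/2)
    ys,xs=np.nonzero(k);P=np.array([cast(n,(x,y),z)[:2] for x,y in zip(xs,ys)]);rr=np.linalg.norm(P-c,axis=1);aa=np.degrees(np.arctan2(*(P-c).T[::-1]))
    for lo in np.arange(.09,.22,.015):
        s=(rr>=lo)&(rr<lo+.015)
        if s.sum()>3: print("  r%.3f n%d mid %.1f width %.1fmm"%(lo,s.sum(),(aa[s].min()+aa[s].max())/2,np.radians(np.ptp(aa[s]))*lo*1e3))
```

```text
top 135 tip [151 244] [0.3562 0.1061] 169.34077787930806
 barbs [170 232] -179.51189761321592 0.190159212028955 [169 229] 179.82151080238341 0.18344272559737387 mid 0.15480659458374646
  r0.090 n59 mid 165.3 width 22.5mm
  r0.105 n92 mid 168.4 width 30.2mm
  r0.120 n107 mid 169.5 width 34.4mm
  r0.135 n105 mid 169.3 width 33.4mm
  r0.150 n109 mid 169.4 width 33.8mm
  r0.165 n142 mid 170.0 width 52.4mm
  r0.180 n207 mid 0.2 width 1128.9mm
  r0.195 n129 mid 169.9 width 54.0mm
  r0.210 n31 mid 169.9 width 20.0mm
side 117 tip [193 182] [0.3567 0.1074] 168.99226652913447
 barbs [230 188] -179.90667445207512 0.1260474979390797 [246 186] 179.95125669302575 0.08483565357168042 mid 0.022291120475316006Traceback (most recent call last):
  File "<stdin>", line 14, in <module>
  File "h.py", line 8, in cast
    p,d=ray(n,px); return p+d*(z-p[2])/d[2]
        ~~~^^^^^^
  File "h.py", line 5, in ray
    m=camera_model(n); d=np.array([(px[0]-m['cx'])/m['fx'],(px[1]-m['cy'])/m['fy'],1])
ValueError: time passes only in moves, steps and waits
```

```bash
python3 - <<'E'
from cell import camera_model
import pickle
pickle.dump({n:camera_model(n) for n in("side","top")},open("cam.pkl","wb"))
E
sed -i '1i import pickle' h.py; sed -i 's/^from cell import.*/from cell import arm,get_image\nCM=pickle.load(open("cam.pkl","rb"))\ndef camera_model(n): return CM[n]/' h.py
cat >> h.py <<'E'
def rel(gx,gy,gz,jaw,cmd=None):
    "grasp point target & jaw (tool y) yaw deg, tool down -> shift mm, rotvec; relative to measured pose"
    s=arm.observe(); p=np.array(s['position']);R0=R.from_rotvec(s['ee_rot'])
    j=np.radians(jaw); y=np.array([np.cos(j),np.sin(j),0]);z=np.array([0,0,-1.]);x=np.cross(y,z)
    R1=R.from_matrix(np.c_[x,y,z])
    d=R0.inv().apply(np.array([gx,gy,gz+.159])-p)*1e3
    return d.round(1),(R0.inv()*R1).as_rotvec().round(4)
def st():
    s=arm.observe();M=R.from_rotvec(s['ee_rot']).as_matrix()
    print("t%.2f tcp"%s['clock'],np.round(s['position'],4),"grasp",np.round(s['position']+M[:,2]*.159,4),"jaw",round(np.degrees(np.arctan2(M[1,1],M[0,1])),1),"tilt z",np.round(M[:,2],3),"F",np.round(s['force'],1),"w",round(s['width']*92,1),"q",np.round(s['joints'],2))
E
python3 - <<'E'
from h import *
st(); print(rel(.4999,.2139,.27,25.9))
E
```

```text
t0.10 tcp [ 0.2449 -0.5748  0.4041] grasp [ 0.2448 -0.5746  0.2451] jaw -66.9 tilt z [-0.001  0.001 -1.   ] F [ 0.9 -0.1 -0.6] w 91.8 q [ 1.07  0.44  0.02  1.57 -0.01  1.13 -0.08]
(array([ 543.7, -625.7,  -24.2]), array([-1.1000e-03, -1.0000e-03, -1.6201e+00]))
```

```bash
python3 -m pendant '[[[544,-626,-24,0,0,-1.62,-1],[544,-626,-24,0,0,-1.62,-1],[544,-626,-24,0,0,-1.62,-1],[544,-626,-24,0,0,-1.62,-1],[544,-626,-24,0,0,-1.62,-1],[544,-626,-24,0,0,-1.62,-1],[544,-626,-24,0,0,-1.62,-1],[544,-626,-24,0,0,-1.62,-1],[544,-626,-24,0,0,-1.62,-1],[544,-626,-24,0,0,-1.62,-1],[544,-626,-24,0,0,-1.62,-1],[544,-626,-24,0,0,-1.62,-1],[544,-626,-24,0,0,-1.62,-1],[544,-626,-24,0,0,-1.62,-1],[544,-626,-24,0,0,-1.62,-1],[544,-626,-24,0,0,-1.62,-1],[544,-626,-24,0,0,-1.62,-1],[544,-626,-24,0,0,-1.62,-1]]]'
python3 - <<'E'
from h import *
st(); print(rel(.4999,.2139,.177,25.9))
cv2.imwrite("pics/s1.png",cv2.resize(get_image("side")[:,:,::-1],None,fx=1.5,fy=1.5))
E
```

```text
clock: 2.35
position: [0.5002, 0.213, 0.4289]
ee_rot: [1.669, 2.661, -0.0]
force: [1.2, -0.0, 0.5]
width: 1.004
t2.35 tcp [0.5002 0.213  0.4289] grasp [0.5002 0.2129 0.2699] jaw 25.8 tilt z [ 0.    -0.001 -1.   ] F [ 1.2 -0.   0.5] w 92.3 q [ 0.02  0.37 -0.7   1.7   0.26  1.17 -0.3 ]
(array([ 1. ,  0.1, 92.9]), array([ 0.0001,  0.0007, -0.0018]))
```

View pics/s1.png

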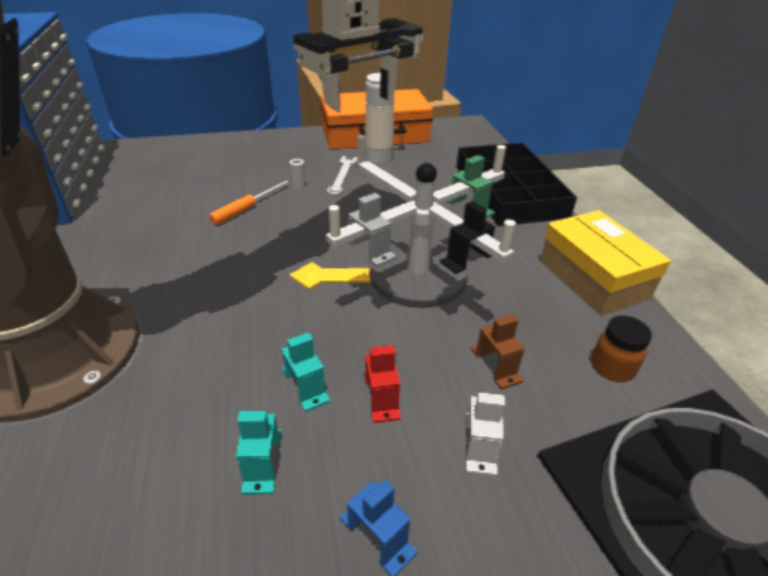

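Run:
```python
from h import *
t=get_image("top")[:,:,::-1];s=cv2.imread("pics/s1.png")
cv2.imwrite("pics/c5.png",np.hstack([cv2.resize(s[20:220,280:430],(375,500),interpolation=2),cv2.resize(t[80:240,0:130],(406,500),interpolation=2)]))
```

```text
(no output)
```

View pics/c5.png

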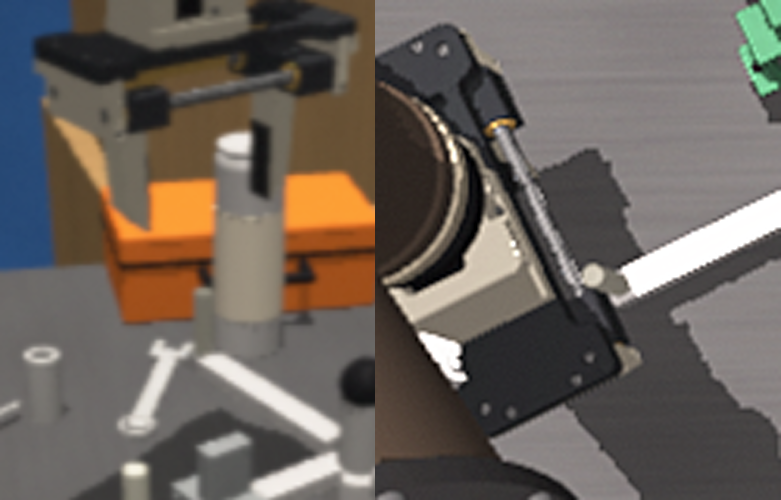

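Left panel (side): the pin at crop (205,315) stands below the fingers, between them. I'll descend and pinch.

```bash
python3 -m pendant '[[[1,0,30,0,0,0,-1],[1,0,60,0,0,0,-1],[1,0,93,0,0,0,-1],[1,0,93,0,0,0,-1],[1,0,93,0,0,0,1],[1,0,93,0,0,0,1],[1,0,93,0,0,0,1],[1,0,93,0,0,0,1],[1,0,93,0,0,0,1],[1,0,93,0,0,0,1],[1,0,93,0,0,0,1],[1,0,93,0,0,0,1]]]' 8
python3 - <<'E'
from h import *
st(); 
cv2.imwrite("pics/c6.png",cv2.resize(get_image("side")[60:180,180:320,::-1],None,fx=5,fy=5,interpolation=2))
c=np.array([.572,.0655]); 
R0=R.from_rotvec(arm.observe()['ee_rot'])
g=arm.observe()['position']
import math
d=g[:2]-c; print("grasp polar",np.linalg.norm(d),math.degrees(math.atan2(d[1],d[0])))
E
```

```text
clock: 3.95
position: [0.4998, 0.2151, 0.3357]
ee_rot: [1.667, 2.663, 0.0]
force: [1.8, 1.1, -1.6]
width: 0.18
t3.95 tcp [0.4998 0.2151 0.3357] grasp [0.4998 0.2151 0.1767] jaw 25.9 tilt z [ 0.  0. -1.] F [ 1.8  1.1 -1.6] w 16.6 q [-0.02  0.46 -0.66  1.82  0.34  0.98 -0.37]
grasp polar 0.16611764144035523 115.7745326813768
```

View pics/c6.png

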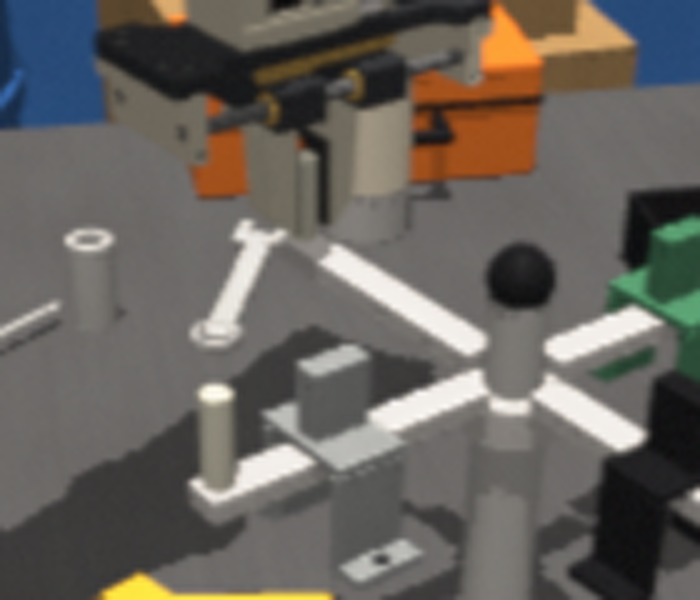

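Run:
```python
from h import *
c=np.array([.572,.0655]);s=arm.observe();p=np.array(s['position']);R0=R.from_rotvec(s['ee_rot'])
C=np.r_[c,p[2]]
for i in range(1,19):
    a=np.radians(53.7)*i/18; Q=R.from_rotvec([0,0,a])
    d=R0.inv().apply(Q.apply(p-C)+C-p)*1e3
    print("[%.1f,%.1f,%.1f,0,0,%.3f,1]"%(*d.round(1),-a),end=",")
```

```text
[-0.2,-8.6,-0.0,0,0,-0.052,1],[-0.9,-17.3,-0.0,0,0,-0.104,1],[-2.0,-25.8,-0.0,0,0,-0.156,1],[-3.5,-34.4,-0.0,0,0,-0.208,1],[-5.5,-42.8,-0.0,0,0,-0.260,1],[-7.9,-51.1,-0.0,0,0,-0.312,1],[-10.8,-59.2,-0.0,0,0,-0.364,1],[-14.1,-67.2,-0.0,0,0,-0.417,1],[-17.8,-75.1,-0.0,0,0,-0.469,1],[-21.8,-82.7,-0.0,0,0,-0.521,1],[-26.3,-90.1,-0.0,0,0,-0.573,1],[-31.2,-97.2,-0.0,0,0,-0.625,1],[-36.4,-104.1,-0.0,0,0,-0.677,1],[-42.0,-110.7,-0.0,0,0,-0.729,1],[-47.9,-117.0,-0.0,0,0,-0.781,1],[-54.1,-123.0,-0.0,0,0,-0.833,1],[-60.7,-128.7,-0.0,0,0,-0.885,1],[-67.5,-134.0,-0.0,0,0,-0.937,1],
```

```bash
python3 -m pendant '[[[0,-8.6,0,0,0,-0.052,1],[-0.9,-17.3,0,0,0,-0.104,1],[-2,-25.8,0,0,0,-0.156,1],[-3.5,-34.4,0,0,0,-0.208,1],[-5.5,-42.8,0,0,0,-0.26,1],[-8,-51,0,0,0,-0.312,1],[-10.8,-59.2,0,0,0,-0.364,1],[-14,-67.2,0,0,0,-0.417,1],[-17.8,-75,0,0,0,-0.469,1],[-21.8,-82.7,0,0,0,-0.521,1],[-26.3,-90,0,0,0,-0.573,1],[-31.2,-97.2,0,0,0,-0.625,1],[-36.4,-104.1,0,0,0,-0.677,1],[-42,-110.7,0,0,0,-0.729,1],[-48,-117,0,0,0,-0.781,1],[-54,-123,0,0,0,-0.833,1],[-60.7,-128.7,0,0,0,-0.885,1],[-67.5,-134,0,0,0,-0.937,1],[-67.5,-134,0,0,0,-0.937,1],[-67.5,-134,0,0,0,-0.937,1]]]' 8
python3 - <<'E'
from h import *
st()
cv2.imwrite("pics/s2.png",cv2.resize(get_image("side")[:,:,::-1],None,fx=1.5,fy=1.5))
g=arm.observe()['position'];d=g[:2]-np.array([.572,.0655]);print(np.degrees(np.arctan2(d[1],d[0])))
E
```

```text
clock: 6.5
position: [0.4096, 0.0951, 0.3358]
ee_rot: [0.287, 3.126, 0.0]
force: [6.8, -2.2, -5.8]
width: 0.145
t6.50 tcp [0.4096 0.0951 0.3358] grasp [0.41   0.0951 0.1768] jaw 79.5 tilt z [ 0.002 -0.    -1.   ] F [ 6.8 -2.2 -5.8] w 13.3 q [ 0.44  0.33 -0.96  2.08  0.35  0.9   0.67]
169.66347119837383
```

View pics/s2.png

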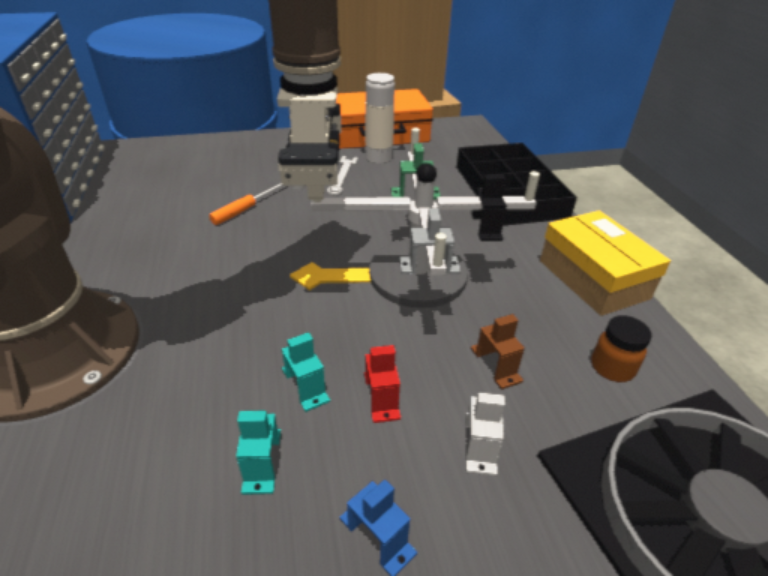

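The tree has turned and its branch (315-400,203) lies along the arrow. I'll release and rise.

```bash
python3 -m pendant '[[[0,0,0,0,0,0,-0.5],[0,0,0,0,0,0,-0.5],[0,0,0,0,0,0,-0.5],[0,0,0,0,0,0,-0.5],[0,0,-50,0,0,0,-0.5],[0,0,-100,0,0,0,-0.5],[0,0,-110,0,0,0,-0.5],[0,0,-110,0,0,0,-0.5]]]'
python3 - <<'E'
from h import *
st(); print("above red",rel(.454,-.1775,.2,87.6))
E
```

```text
clock: 7.55
position: [0.4086, 0.0957, 0.4458]
ee_rot: [0.286, 3.127, -0.001]
force: [-0.8, -0.8, 0.2]
width: 0.75
t7.55 tcp [0.4086 0.0957 0.4458] grasp [0.4088 0.0956 0.2868] jaw 79.5 tilt z [ 0.001 -0.001 -1.   ] F [-0.8 -0.8  0.2] w 69.0 q [ 0.58  0.19 -1.04  1.91  0.18  1.14  0.85]
above red (array([ -94.1, -260.4,   87. ]), array([-0.0005,  0.0012, -0.1406]))
```

```bash
python3 -m pendant '[[[-94,-260,0,0,0,-0.14,-0.5],[-94,-260,0,0,0,-0.14,-0.5],[-94,-260,0,0,0,-0.14,-0.5],[-94,-260,0,0,0,-0.14,-0.5],[-94,-260,0,0,0,-0.14,-0.5],[-94,-260,0,0,0,-0.14,-0.5],[-94,-260,87,0,0,-0.14,-0.5],[-94,-260,87,0,0,-0.14,-0.5],[-94,-260,87,0,0,-0.14,-0.5]]]'
python3 - <<'E'
from h import *
st(); print("red",rel(.454,-.1775,.08,87.6))
t=get_image("top")[:,:,::-1];s=get_image("side")[:,:,::-1]
cv2.imwrite("pics/t3.png",t);cv2.imwrite("pics/s3.png",s)
cv2.imwrite("pics/c7.png",cv2.resize(t[40:250,90:300],None,fx=2.8,fy=2.8,interpolation=2))
cv2.imwrite("pics/c8.png",cv2.resize(s[130:290,190:330],None,fx=3.6,fy=3.6,interpolation=2))
E
```

```text
clock: 8.68
position: [0.453, -0.1757, 0.3564]
ee_rot: [-0.062, -3.136, -0.004]
force: [0.3, -0.2, 0.7]
width: 0.751
t8.68 tcp [ 0.453  -0.1757  0.3564] grasp [ 0.4522 -0.1753  0.1974] jaw 87.7 tilt z [-0.005  0.002 -1.   ] F [ 0.3 -0.2  0.7] w 69.1 q [ 0.93  0.39 -0.87  1.91  0.35  1.    1.44]
red (array([ -1.6,  -2.1, 117.4]), array([ 0.0022, -0.0049,  0.0023]))
```

View pics/c7.png

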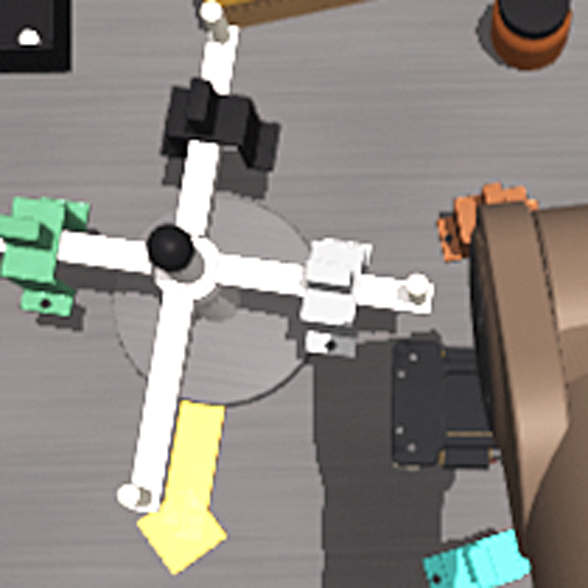

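View pics/c8.png

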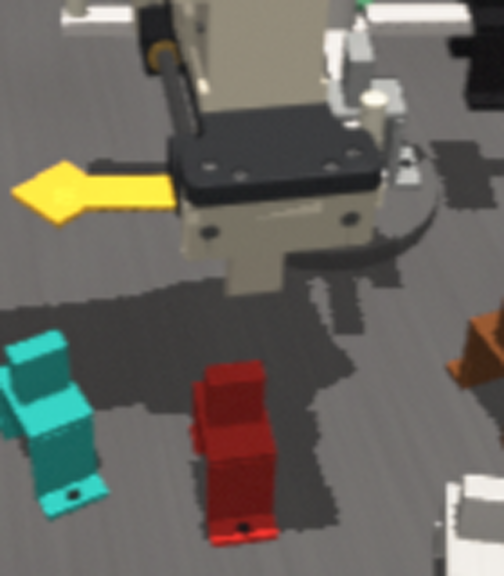

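Run:
```python
from h import *
np.set_printoptions(precision=4,suppress=True)
o=np.array([90,40]);f=lambda p,z:cast("top",np.array(p)/2.8+o,z)
a=f((133,494),.195);b=f((212,14),.195);e=f((417,288),.195)
print(a,b,e,"mid",(a+b)/2);d=(a-b);print("branch dir",np.degrees(np.arctan2(d[1],d[0])))
d=e-(a+b)/2;print("perp",np.degrees(np.arctan2(d[1],d[0]))-90+360)
tip=f((178,574),.007);b1=f((137,523),.007);b2=f((227,537),.007);s1=f((181,401),.007);s2=f((223,405),.007)
A=lambda v:np.degrees(np.arctan2(v[1],v[0]))
c=np.array([.572,.0655,0])
print("arrow tip-barbmid",A(tip-(b1+b2)/2),"tip-shaft",A(tip-(s1+s2)/2),"tip-axis",A(tip-c),"barb-axis",A((b1+b2)/2-c))
# branch tip sides
l=f((131,503),.15);r=f((158,510),.15);print("branch end",A((l+r)/2-c),np.linalg.norm(((l+r)/2-c)[:2]))
print("finger tip side px crop",(proj("side",[.4522,-.1753,.178])-[190,130])*3.6,"lug",(proj("side",[.454,-.1775,.09])-[190,130])*3.6)
```

```text
[0.4093 0.0909 0.195 ] [0.7321 0.0383 0.195 ] [ 0.5417 -0.0965  0.195 ] mid [0.5707 0.0646 0.195 ]
branch dir 170.7498287764685
perp 169.77164058476438
arrow tip-barbmid 174.70041650342435 tip-shaft 171.8738867617875 tip-axis 170.90410286894578 barb-axis 170.19337031683813
branch end 170.50613043151378 0.1716833463024187
finger tip side px crop [230.9278 241.8158] lug [231.8044 374.139 ]
```

```bash
python3 -m pendant '[[[-1.6,-2,40,0,-0.005,0,-0.5],[-1.6,-2,80,0,-0.005,0,-0.5],[-1.6,-2,105,0,-0.005,0,-0.5],[-1.6,-2,117,0,-0.005,0,-0.5],[-1.6,-2,117,0,-0.005,0,-0.5]]]' 30
python3 - <<'E'
from h import *
st(); s=get_image("side")[:,:,::-1]
cv2.imwrite("pics/c9.png",cv2.resize(s[180:290,200:310],None,fx=5,fy=5,interpolation=2))
E
```

```text
clock: 9.4
position: [0.456, -0.1789, 0.2422]
ee_rot: [0.065, 3.135, -0.0]
force: [0.2, -0.0, -0.1]
width: 0.749
t9.40 tcp [ 0.456  -0.1789  0.2422] grasp [ 0.4568 -0.1789  0.0832] jaw 87.6 tilt z [ 0.006 -0.    -1.   ] F [ 0.2 -0.  -0.1] w 68.9 q [ 0.82  0.55 -0.75  2.03  0.54  0.76  1.28]
```

View pics/c9.png

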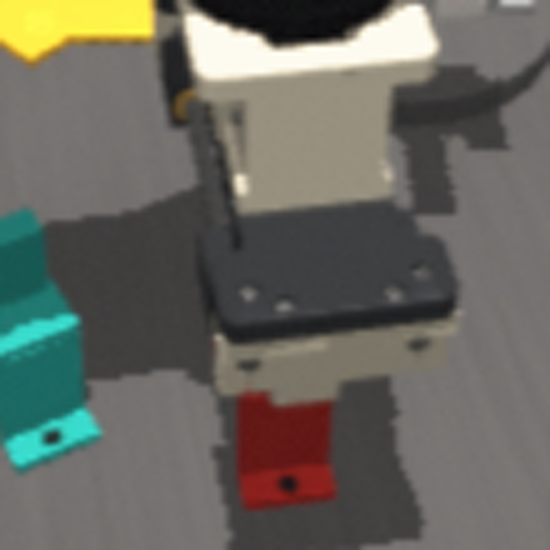

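```bash
python3 -m pendant '[[[0,0,0,0,0,0,-0.5],[0,0,0,0,0,0,-0.5]]]'
python3 - <<'E'
from h import *
st(); print(rel(.454,-.1775,.08,87.6))
E
```

```text
clock: 9.7
position: [0.4559, -0.1791, 0.2425]
ee_rot: [0.066, 3.135, -0.001]
force: [0.1, 0.2, 0.4]
width: 0.751
t9.70 tcp [ 0.4559 -0.1791  0.2425] grasp [ 0.4569 -0.1792  0.0835] jaw 87.6 tilt z [ 0.006 -0.001 -1.   ] F [0.1 0.2 0.4] w 69.1 q [ 0.82  0.54 -0.75  2.03  0.54  0.76  1.28]
(array([1.9, 1.5, 3.5]), array([-0.0006,  0.0064, -0.0003]))
```

```bash
python3 -m pendant '[[[1.9,1.5,2.5,0,0.006,0,-0.5],[1.9,1.5,2.5,0,0.006,0,-0.5],[1.9,1.5,2.5,0,0.006,0,1],[1.9,1.5,2.5,0,0.006,0,1],[1.9,1.5,2.5,0,0.006,0,1],[1.9,1.5,2.5,0,0.006,0,1],[1.9,1.5,2.5,0,0.006,0,1],[1.9,1.5,2.5,0,0.006,0,1],[1.9,1.5,2.5,0,0.006,0,1]]]' 30
python3 - <<'E'
from h import *
st()
E
```

```text
clock: 10.82
position: [0.4537, -0.1773, 0.2392]
ee_rot: [-0.065, -3.14, -0.0]
force: [0.4, 1.2, -0.2]
width: 0.151
t10.82 tcp [ 0.4537 -0.1773  0.2392] grasp [ 0.4536 -0.1772  0.0802] jaw 87.6 tilt z [-0.001  0.    -1.   ] F [ 0.4  1.2 -0.2] w 13.9 q [ 0.82  0.55 -0.75  2.04  0.54  0.76  1.27]
```

```bash
python3 -m pendant '[[[0,0,-50,0,0,0,1],[0,0,-110,0,0,0,1],[0,0,-170,0,0,0,1],[0,0,-225,0,0,0,1],[0,0,-225,0,0,0,1],[0,0,-225,0,0,0,1]]]' 30
python3 - <<'E'
from h import *
st(); print(rel(.468,.083,.305,80))
s=get_image("side")[:,:,::-1]
cv2.imwrite("pics/s4.png",s)
E
```

```text
clock: 11.58
position: [0.4533, -0.1777, 0.4631]
ee_rot: [-0.066, -3.138, 0.0]
force: [-0.5, 0.7, -3.2]
width: 0.153
t11.57 tcp [ 0.4533 -0.1777  0.4631] grasp [ 0.4529 -0.1777  0.3041] jaw 87.6 tilt z [-0.003 -0.    -1.   ] F [-0.5  0.7 -3.2] w 14.1 q [ 1.01  0.29 -0.92  1.75  0.24  1.22  1.55]
(array([ -3.6, 261. ,  -1. ]), array([-0.0004, -0.0027,  0.1322]))
```

View pics/s4.png

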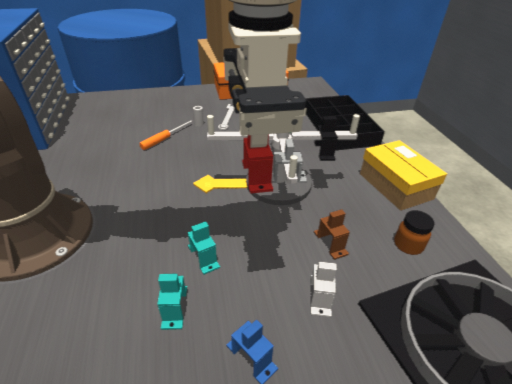

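Red (258,165) is held upright and clear of the bench. The blue bracket is still in its place at (255,348). I'll move over the seat.

```bash
python3 -m pendant '[[[-1,45,0,0,0,0.03,1],[-2,90,0,0,0,0.05,1],[-3,135,0,0,0,0.08,1],[-3,180,0,0,0,0.11,1],[-3,225,0,0,0,0.13,1],[-3.6,250,0,0,0,0.132,1],[-3.6,261,0,0,0,0.132,1],[-3.6,261,0,0,0,0.132,1],[-3.6,261,0,0,0,0.132,1],[-3.6,261,0,0,0,0.132,1]]]' 30
python3 - <<'E'
from h import *
st(); print(rel(.468,.083,.245,80))
s=get_image("side")[:,:,::-1]
t=get_image("top")[:,:,::-1]
cv2.imwrite("pics/c10.png",np.hstack([cv2.resize(s[80:220,170:310],(390,390),interpolation=2),cv2.resize(t[120:260,80:220],(390,390),interpolation=2)]))
E
```

```text
clock: 12.88
position: [0.4686, 0.082, 0.464]
ee_rot: [-0.276, -3.128, 0.001]
force: [0.2, -0.3, -4.2]
width: 0.152
t12.88 tcp [0.4686 0.082  0.464 ] grasp [0.4684 0.0819 0.305 ] jaw 79.9 tilt z [-0.001 -0.    -1.   ] F [ 0.2 -0.3 -4.2] w 14.0 q [ 0.52  0.28 -0.99  1.77  0.25  1.22  0.86]
(array([ 0.7,  0.9, 60. ]), array([-0.0007, -0.0012, -0.0013]))
```

View pics/c10.png

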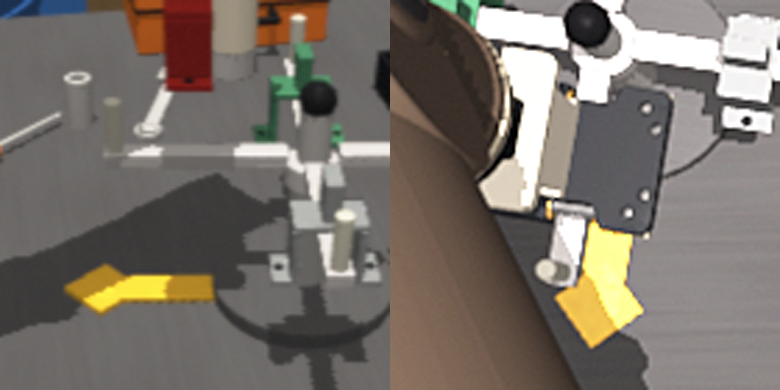

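```bash
python3 -m pendant '[[[0.7,0.9,30,0,0,0,1],[0.7,0.9,60,0,0,0,1],[0.7,0.9,85,0,0,0,1],[0.7,0.9,100,0,0,0,1],[0.7,0.9,112,0,0,0,1],[0.7,0.9,118,0,0,0,1],[0.7,0.9,118,0,0,0,1]]]' 30
python3 - <<'E'
from h import *
st(); print(rel(.468,.083,.1795,80))
s=get_image("side")[:,:,::-1]
t=get_image("top")[:,:,::-1]
cv2.imwrite("pics/c11.png",np.hstack([cv2.resize(s[80:220,170:310],(390,390),interpolation=2),cv2.resize(t[120:260,80:220],(390,390),interpolation=2)]))
E
```

```text
clock: 13.85
position: [0.4679, 0.0842, 0.3463]
ee_rot: [-0.273, -3.129, 0.0]
force: [-1.1, -0.3, -3.7]
width: 0.15
t13.85 tcp [0.4679 0.0842 0.3463] grasp [0.4678 0.0842 0.1873] jaw 80.0 tilt z [-0.001  0.    -1.   ] F [-1.1 -0.3 -3.7] w 13.8 q [ 0.43  0.41 -0.92  1.95  0.39  0.98  0.71]
(array([-0.3, -1.2,  7.8]), array([-0.0001, -0.001 ,  0.0007]))
```

View pics/c11.png

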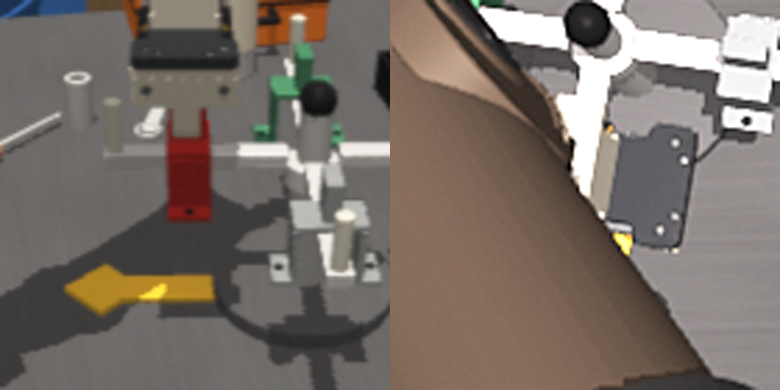

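```bash
python3 -m pendant '[[[0,-1,3,0,0,0,1],[0,-1,5,0,0,0,1],[0,-1,6.5,0,0,0,1],[0,-1,7,0,0,0,1],[0,-1,7,0,0,0,1]]]' 30; python3 -c "
from h import *
st()"
```

```text
clock: 14.58
position: [0.4676, 0.0833, 0.3392]
ee_rot: [-0.273, -3.129, -0.0]
force: [-0.9, 0.0, -2.3]
width: 0.153
t14.57 tcp [0.4676 0.0833 0.3392] grasp [0.4675 0.0833 0.1802] jaw 80.0 tilt z [-0.001  0.    -1.   ] F [-0.9  0.  -2.3] w 14.0 q [ 0.42  0.42 -0.92  1.96  0.4   0.96  0.71]
```

```bash
python3 -m pendant '[[[0,0,1,0,0,0,1],[0,0,1,0,0,0,1]]]' 30; python3 -c "
from h import *
st()"
```

```text
clock: 14.82
position: [0.4677, 0.0837, 0.3392]
ee_rot: [-0.272, -3.13, 0.0]
force: [-3.5, -0.2, 10.3]
width: 0.151
t14.82 tcp [0.4677 0.0837 0.3392] grasp [0.4677 0.0837 0.1802] jaw 80.0 tilt z [-0. -0. -1.] F [-3.5 -0.2 10.3] w 13.9 q [ 0.42  0.42 -0.92  1.96  0.4   0.96  0.7 ]
```

```bash
python3 -m pendant '[[[0,0,-0.6,0,0,0,1],[0,0,-0.6,0,0,0,0],[0,0,-0.6,0,0,0,-0.2],[0,0,-0.6,0,0,0,-0.2],[0,0,-0.6,0,0,0,-0.2],[0,0,-30,0,0,0,-0.2],[0,0,-70,0,0,0,-0.2],[0,0,-120,0,0,0,-0.2],[0,0,-120,0,0,0,-0.2]]]'; python3 -c "
from h import *
st();print(rel(.36,-.25,.32,80))"
```

```text
clock: 15.95
position: [0.4685, 0.0841, 0.4616]
ee_rot: [0.273, 3.125, 0.002]
force: [0.8, -0.2, -0.2]
width: 0.602
t15.95 tcp [0.4685 0.0841 0.4616] grasp [0.4693 0.0842 0.3026] jaw 80.0 tilt z [ 0.005  0.001 -1.   ] F [ 0.8 -0.2 -0.2] w 55.4 q [ 0.52  0.28 -1.    1.78  0.26  1.21  0.85]
(array([  48.9, -347.8,  -18.2]), array([0.0017, 0.0049, 0.0005]))
```

```bash
python3 -m pendant '[[[30,-50,-18,0,0,0,-0.2],[49,-110,-18,0,0,0,-0.2],[49,-170,-18,0,0,0,-0.2],[49,-230,-18,0,0,0,-0.2],[49,-290,-18,0,0,0,-0.2],[49,-348,-18,0,0,0,-0.2],[49,-348,-18,0,0,0,-0.2],[49,-348,-18,0,0,0,-0.2]]]'
python3 - <<'E'
from h import *
st()
s=get_image("side")[:,:,::-1]
t=get_image("top")[:,:,::-1]
cv2.imwrite("pics/t5.png",t);cv2.imwrite("pics/s5.png",s)
cv2.imwrite("pics/c12.png",cv2.resize(t[40:250,60:270],None,fx=2.8,fy=2.8,interpolation=2))
cv2.imwrite("pics/c13.png",cv2.resize(s,None,fx=1.5,fy=1.5,interpolation=2))
E
```

```text
clock: 16.95
position: [0.3593, -0.2506, 0.4757]
ee_rot: [-0.273, -3.128, -0.002]
force: [0.2, 0.3, -0.2]
width: 0.601
t16.95 tcp [ 0.3593 -0.2506  0.4757] grasp [ 0.359  -0.2504  0.3167] jaw 80.0 tilt z [-0.002  0.001 -1.   ] F [ 0.2  0.3 -0.2] w 55.3 q [ 1.2   0.15 -0.79  1.84  0.11  1.2   1.77]
```

View pics/c12.png

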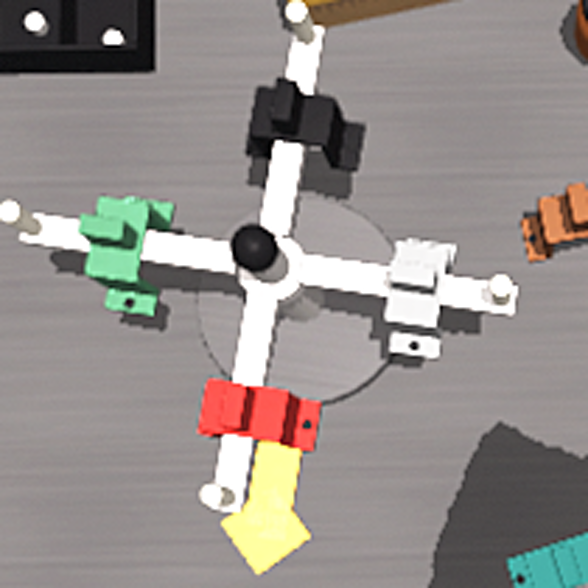

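View pics/c13.png

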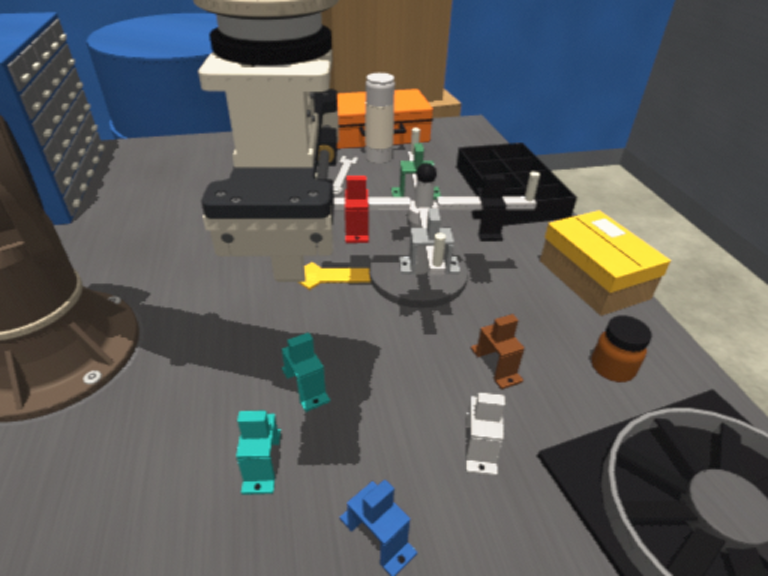

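Red hangs on the branch, at top crop (260,415), and is upright in the side view at (357,208). Next I check the final angle from all four pins, and the red lug's position.

Run:
```python
from h import *
np.set_printoptions(precision=4,suppress=True)
o=np.array([60,40]);f=lambda p,z:cast("top",np.array(p)/2.8+o,z)
A=lambda v:np.degrees(np.arctan2(v[1],v[0]))
P=[f(p,.195) for p in [(212,494),(297,14),(500,288),(10,211)]];c=np.mean(P,0)
print("axis",c,"dirs",A(P[0]-P[1]),A(P[2]-P[3])+270)
for z in (.004,.007,.012):
  tip=f((260,574),z);b1=f((221,524),z);b2=f((311,536),z);s1=f((257,443),z);s2=f((301,450),z)
  print(z,"arrow",A(tip-c),A((b1+b2)/2-c),A((s1+s2)/2-c))
k=cast("top",np.array((231,405))/2.8+o,.19);print("lug top",k,"r",np.linalg.norm((k-c)[:2]),A(k-c))
import sys
t0=cv2.imread("pics/side0.png");t1=cv2.imread("pics/s5.png")
for t in(t0,t1):
  m=cv2.inRange(cv2.cvtColor(t,cv2.COLOR_BGR2HSV),(100,120,80),(120,255,255));m[:310]=0;m[:,:200]=0;m[:,300:]=0
  M=cv2.moments(m,True);print("blue",M['m10']/M['m00'],M['m01']/M['m00'],M['m00'])
```

```text
axis [0.5708 0.066  0.195 ] dirs 170.07138082847047 169.79891635738116
0.004 arrow 170.4178967197557 170.09608702147284 169.56706849792417
0.007 arrow 170.57570116664894 170.28463067460476 169.86562793555944
0.012 arrow 170.8391846211727 170.59909364815968 170.3616059272918
lug top [0.468 0.083 0.19 ] r 0.10419474485581791 170.63157172356068
blue 254.59831278390655 348.81245944192085 1541.0
blue 254.54045307443366 348.82265372168285 1545.0
```

The branch is at 169.9° and the arrow at about 170.3°, which agree within the measuring error. The red lug is at r = 104 mm with its top at the 190 mm expected, and blue hasn't moved. Handing in.

```bash
python3 -c "
from h import *
st();print(arm.sign_off())"
```

```text
t17.05 tcp [ 0.3597 -0.2497  0.4761] grasp [ 0.3595 -0.2496  0.3171] jaw 80.2 tilt z [-0.001  0.    -1.   ] F [0.7 0.5 0.3] w 55.4 q [ 1.2   0.15 -0.79  1.84  0.11  1.2   1.77]
the job is handed in; nothing more can be done
None
```

I pinched the white pin, turned the tree about 54° until the empty branch stood over the yellow arrow, and let it rest there. Then I took the red bracket by its lug, hung it astride that branch, let go and backed off. I handed the job in at 17 s of the 53 s; sign-off gave no verdict.

The last checks before hand-in showed:
- **Branch over arrow:** the branch lies at 169.9° and the arrow at 170.3°, which is within the scatter of my readings (about 0.5–1°). One arrow estimate taken midway, from the arrowhead alone over a short baseline, read 174.7°; I set it aside because the longer-baseline readings agreed on about 170°.
- **Red bracket:** its lug lies 104 mm from the tree's axis, against 105 mm expected. Its grip height at seating matched the roof resting on the branch, and it looks upright in both views.
- **Blue bracket:** it has not moved; its image position is the same to within 0.1 pixel.
- **Robot:** it is clear of everything with no load on the wrist. The highest force I read at the end of a move was about 10 N, as the bracket seated.

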